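# Show the oiled ball to the raking lamp on its carrying tray

## Task

Pick up the carrying tray by its handle and carry it level, so that the freshly oiled ball stays loose in its pocket and is not touched, to the bench lamp: the ball goes in the middle of the beam, at lens height and about 15 cm in front of the lens, on the lamp's side of the handle, with the handle square across the beam. Keeping the ball there, turn the tray, as seen from above, about 45 degrees anticlockwise from square, pause a moment, then about 45 degrees clockwise from square and pause again, so that the light rakes both flanks of the ball. Then bring it back square to the lamp and finish there, still holding the tray level and steady in the air with nothing set down; do not bump the lamp or disturb the other things on the bench.

Things in the scene. Friction and masses are not known exactly. Their poses are not given: they have to be found in the camera images.
- tray: Plywood carrying tray, 0.28 to 0.56 kg. Origin: centre of its underside; z up. Floor 172 (x) x 208 (y) mm with 22 mm high edging; an upright centre board 16 mm thick with a hand slot runs along x at y = 0. Two round pockets (40 mm across, 4 mm deep) at y = -55 and +55 mm; the ball sits in the one at -55, the other is empty. A pocket keeps the ball in up to about 30 degrees of tilt.
- tray_handle (a point): Middle of the handle (the top rail of the tray's centre board): 150 mm long along the tray's x, 16 mm thick (tray y), 28 mm high. This point is 104 mm above the tray's underside (rail from 90 to 118 mm; below it the hand slot, 50 to 90 mm, 106 mm long). Axes as the tray's.
- tray_pocket (a point): Where the centre of the ball is when it sits centrally in its pocket: 55 mm from the tray's centre towards the tray's -y, 35 mm above the underside. Axes as the tray's.
- ball: The freshly oiled dark wooden ball, 50 mm in diameter, about 45 g, loose in the tray's pocket (it can roll about 5 mm each way there). This origin is a point on its skin, so use the next entry.
- ball_center (a point): Centre of the ball; its top is 60 mm above the tray's underside.
- lamp: Grey cordless bench lamp to the robot's right, fixed. Origin: centre of the underside of its round foot (140 mm across); its -x is the way the beam points (level, roughly to the robot's left, +y); z up. Bell shade 110 mm across at the mouth, 100 mm long, its axis 160 mm above the bench (top edge at 215 mm); its mouth is 60 mm in front of the origin.
- lamp_lens (a point): Centre of the lamp's round lens, 160 mm above the bench, 61.5 mm in front (-x) of the lamp's origin. Axes as the lamp's.
- lamp_spot (a point): The viewing place in the middle of the beam: 150 mm straight in front of the lens, 160 mm above the bench. Axes as the lamp's.
- cork_block: Cork sanding block 110 x 65 x 35 mm, lying on the bench between tray and lamp. Leave it alone.
- oil_tin: Steel can of finishing oil with a paper band, 70 mm across, 105 mm tall, standing. Leave it alone.
- glue_bottle: Yellow plastic glue bottle with a white cap, 52 mm across, 140 mm tall, standing. Leave it alone.
- brush: Finishing brush 190 mm long lying on the bench, under 30 mm high. Leave it alone.
- mallet: Carpenter's wooden mallet lying on its side: head 75 x 130 x 64 mm, handle 200 mm long. Leave it alone.
- try_square: Try square lying flat: dark stock 115 mm, steel blade 150 mm, 18 mm high. Leave it alone.

How it is judged (in metres and radians):
On the way, in this order (a step that is already met when the one before it is completed fails the run):
1. the tray is lifted clear of the bench, gripped, with the ball in its pocket (contact force between the fingers and tray above 1 N and distance between ball_center and tray_pocket below 0.013 m and angle between tray's own z axis and vertical below 0.15 rad and height (world z) of tray above 0.05 m), for 0.2 s.
2. the ball is in the beam, on the lamp's side, and the tray is turned about 45 degrees (30 to 60) anticlockwise from square, for a moment (contact force between the fingers and tray above 1 N and distance between ball_center and tray_pocket below 0.013 m and angle between tray's own z axis and vertical below 0.15 rad and horizontal distance between ball_center and lamp_spot below 0.045 m and z of ball_center in the frame of lamp_spot between -0.03 and 0.03 m and angle between the y axis of tray and the x axis of lamp, either way round between 0.52 and 1.05 rad and y of lamp_lens in the frame of tray_pocket below -0.03 m and x of lamp_lens in the frame of tray_pocket below -0.04 m), for 0.3 s.
3. the ball is in the beam, and the tray is turned about 45 degrees (30 to 60) clockwise from square, for a moment (contact force between the fingers and tray above 1 N and distance between ball_center and tray_pocket below 0.013 m and angle between tray's own z axis and vertical below 0.15 rad and horizontal distance between ball_center and lamp_spot below 0.045 m and z of ball_center in the frame of lamp_spot between -0.03 and 0.03 m and angle between the y axis of tray and the x axis of lamp, either way round between 0.52 and 1.05 rad and y of lamp_lens in the frame of tray_pocket below -0.03 m and x of lamp_lens in the frame of tray_pocket above 0.04 m), for 0.3 s.
At the end, for the whole second after the job is handed in: The gripper alone holds the tray in the air: level within 6 degrees and still, ball in its pocket and within 35 mm sideways and 25 mm in height of the viewing place 150 mm before the lens, on the lamp's side of the handle, handle square across the beam within 12 degrees (contact force between the fingers and tray above 1 N and distance between ball_center and tray_pocket below 0.013 m and angle between tray's own z axis and vertical below 0.1 rad and angle between the y axis of tray and the x axis of lamp, either way round below 0.21 rad and y of lamp_lens in the frame of tray_pocket below -0.08 m and horizontal distance between ball_center and lamp_spot below 0.035 m and z of ball_center in the frame of lamp_spot between -0.025 and 0.025 m and linear speed of tray below 0.02 m/s and angular speed of tray below 0.15 rad/s and contact force between tray and lamp below 0.05 N and height (world z) of tray above 0.09 m); the arm keeps its last pose, push and grip.
It fails at once if the ball leaves its pocket (distance between ball_center and tray_pocket above 0.02 m).
It fails at once if the robot touches the oiled ball (contact force between any of the fingers, the arm and ball above 0.2 N).
It fails at once if the tray is tipped more than 20 degrees (angle between tray's own z axis and vertical above 0.35 rad).
It fails at once if the lamp is bumped (contact force between lamp and the fingers above 2 N or contact force between lamp and the arm above 2 N or contact force between lamp and tray above 2 N).
It fails at once if another thing on the bench is moved by more than 30 mm or tipped over (distance of any of cork_block, oil_tin, glue_bottle, brush, mallet, try_square from where it was at the start of the episode above 0.03 m or angle between any of cork_block, oil_tin, glue_bottle, brush, mallet, try_square's own z axis and vertical above 0.5 rad).
It also fails if it takes over 58 s, if anything falls off the work surface, if the arm or the gripper's body presses on something with over 40 N, if the wrist force passes 120 N, or if a joint passes its speed limit or range.

## Robot

A 6-joint arm with a two-finger parallel gripper is mounted at the origin on the work surface. World frame = base frame: x ahead of the robot, y to its left, z up, the work surface at z = 0. Lengths are in mm, angles in rad, forces in N, time in s.
With the tool pointing down it reaches from about 350 to 975 mm from the base axis. Payload 7.1 kg.
Tool frame: the origin (TCP) lies between the finger pads; the fingertips stand 19 mm ahead of it and the grasp point (between the pads) is the TCP; y points along the fingers, z is the direction in which the jaws open and shut, and the axes are right-handed (so a half turn about y gives the same grasp; the last joint's range is limited). The gripper opens to 88 mm and grips with 3 to 60 N. Pads are 20 mm wide; open, the fingers measure 115 mm over their backs; the gripper's body (75 mm by 178 mm) begins 61 mm behind the grasp point.
Start: joints at [1.326, 0.423, 1.63, -0, 1.089, -0.019], TCP at [139.898, 609.125, 202.575] pointing down, gripper open.
Joint ranges: [-3, 3], [-0.9, 2.11], [0.09, 2.58], [-1.31, 4.45], [0.11, 2.69], [-2.54, 2.54]. Speed limits (rad/s): [2.39, 2.39, 3.01, 3.14, 3.14, 3.14].

## Interface

Orientations are given as a rotation vector (axis times angle).
In Python, from workcell import ctrl gives the robot as it stands.
- The arm moves only by the tool servo_tool, never from a script. Its argument "moves" is text: rows parted by semicolons, each of 6 numbers parted by spaces: the shift along the world's x, y, z in m, then the turn, a rotation vector about the world's x, y, z in degrees. A call has 1 to 8 rows; each row is the pose to reach, as a shift and turn from the pose commanded when the call began; what a row does not reach only later rows make up. A row lasts 1/8 s, in which the tool goes at most 62.5 mm and 10.7 degrees, less where a joint would pass 70% of its speed; a pose out of reach is approached as far as the arm can. A call with a gripper value outside its range is refused whole. "hand" is the closure in counts, from 0 (fully open) to 255 (shut), set as the call begins (left out, the last holds). The fingers move at their own pace and stop on an object; the grip force is fixed at half the most. Time passes only in rows, so rows that repeat a pose let the fingers close. It gives the time, the measured TCP pose, the force and the opening at its end, in the units of the state.
- ctrl.get_obs(): the state, without advancing time (a new reading comes with each control period).
- ctrl.get_image(name): name is "side" or "top"; returns a dict with "pixels" (384x512x3 uint8, red, green, blue), "depth" (384x512 float32, mm along the optical axis (not along the pixel's ray), 0 where there is no reading), "vertical_fov" (degrees; the focal length in pixels is half the picture's height over the tangent of half this angle, whatever the lens; pixels are square), "cx", "cy" (the principal point, pixels), "xyz" and "attitude" of the camera in the world. Camera axes: x right, y up, looking along -z (the intrinsics and any distortion apply to the point x, -y, -z); pixel columns grow to the right and rows downward; lengths in mm; the calibration is good to about 2 mm. A picture is of the moment at which its call begins.
- ctrl.close_job(): hands the job in, once; it reports no verdict.
The state is a dict: "t": time; "qpos": joint angles; "qvel": joint speeds; "joint_torque": joint torques, N m; "ee_pos": TCP position; "orientation": TCP orientation; "ft_force": force on the tool from outside, world axes, zero at the start; "moment": the same for the moment, N m; "width": finger opening in mm.
Only numpy, scipy, OpenCV 4.12 (cv2) and the standard library are available. Lean on these libraries where they do the work, as an engineer would, in place of code of your own. Each camera call takes 0.05 s, during which the arm holds its last target.

## Working session

There is one attempt and no reset: what is moved stays moved. The work goes in short steps, Python scripts to look and compute and a tool call to move; the robot and the scene stay as the last step left them, time stands still between calls to the robot, and variables do not carry over. Pictures are saved under pics/ and viewed, and the job is handed in when it is done.

Besides the shell and the picture viewer there is one more tool, called after "Call:" by a JSON object that holds its "method" and its "body", one argument or row to a line. servo_tool: Moves the arm, as the interface text tells. Its arguments: {"type":"object","properties":{"moves":{"type":"string"},"hand":{"type":"number"}},"required":["moves"]}

```bash
mkdir -p pics; ls
python3 - <<'E'
from workcell import ctrl
import cv2,numpy as np
print(ctrl.get_obs())
for n in("side","top"):
    d=ctrl.get_image(n)
    cv2.imwrite(f"pics/{n}0.png",d["pixels"][:,:,::-1]);np.savez(f"{n}0.npz",**d)
    print({k:v for k,v in d.items() if k not in("pixels","depth")},(d["depth"]>0).mean())
E
```

```text
pics
{'t': 0.0, 'qpos': array([ 1.32602676e+00,  4.23831463e-01,  1.63068985e+00, -5.18807316e-05,
        1.08858167e+00, -1.90212203e-02]), 'qvel': array([ 0.00084922, -0.00099081, -0.00023746,  0.0001955 , -0.00086727,
        0.00015576]), 'joint_torque': array([ 1.86394165e-03, -5.44607985e+01, -2.73677373e+01,  6.44506468e-02,
        2.25281983e-02, -9.04075227e-05]), 'ee_pos': array([139.75854335, 608.57485301, 201.80762729]), 'orientation': array([-1.56502626,  0.17737239, -0.17713146]), 'ft_force': array([-0.46234008, -0.19826092,  0.07602197]), 'moment': array([ 0.01475839, -0.01486423,  0.00419413]), 'width': 87.57093394369592}
{'vertical_fov': 53.12903161276133, 'cx': 251.38202871217598, 'cy': 190.2238603502565, 'xyz': array([543.11173063, 786.2038392 , 886.3245123 ]), 'attitude': array([ 0.01972442, -1.19787402, -2.85483891])} 0.9959360758463541
{'vertical_fov': 54.8283310561043, 'cx': 252.53242946908833, 'cy': 189.03305706455342, 'xyz': array([3.29452271e+02, 8.22678169e-01, 1.21807338e+03]), 'attitude': array([ 0.15881   , -0.16014298, -1.58557031])} 0.9958394368489584
```

View pics/side0.png

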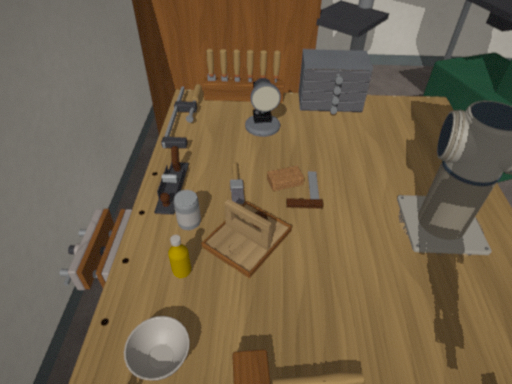

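View pics/top0.png

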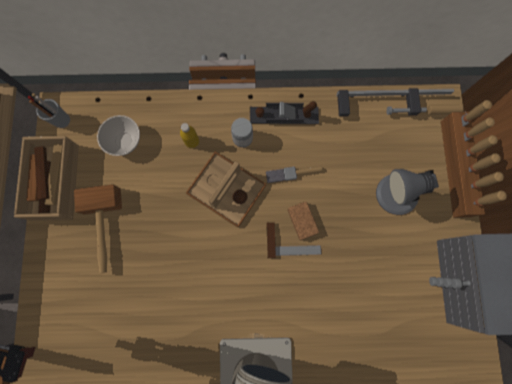

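```bash
cat > h.py <<'E'
import numpy as np,cv2
from scipy.spatial.transform import Rotation as R
def load(f): return dict(np.load(f))
def cam(d):
    f=192/np.tan(np.radians(float(d["vertical_fov"])/2)); return f,float(d["cx"]),float(d["cy"]),R.from_rotvec(d["attitude"]).as_matrix(),d["xyz"]
def cloud(d):
    f,cx,cy,A,p=cam(d); v,u=np.mgrid[:384,:512]; z=d["depth"]
    c=np.stack([(u-cx)/f*z,-(v-cy)/f*z,-z],-1); return c@A.T+p
def proj(d,P):
    f,cx,cy,A,p=cam(d); c=(np.atleast_2d(P)-p)@A; return np.stack([cx+f*c[:,0]/-c[:,2],cy-f*c[:,1]/-c[:,2]],-1)
def ray(d,u,v):
    f,cx,cy,A,p=cam(d); r=A@np.array([(u-cx)/f,-(v-cy)/f,-1]); return p,r/np.linalg.norm(r)
def crop(d,u0,v0,u1,v1,s,name):
    cv2.imwrite(name,cv2.resize(d["pixels"][v0:v1,u0:u1,::-1],None,fx=s,fy=s,interpolation=cv2.INTER_CUBIC))
E
python3 - <<'E'
from h import *
for n in("side","top"):
    d=load(n+"0.npz");X=cloud(d)
    for u,v in ((300,280),(330,250),(300,345),(150,250)): print(n,u,v,X[v,u].round(1))
s=load("side0.npz");t=load("top0.npz")
crop(t,170,130,330,270,5,"pics/tc.png");crop(s,190,180,330,290,5,"pics/sc.png")
crop(t,360,150,460,230,7,"pics/tl.png");crop(s,220,60,310,150,6,"pics/sl.png")
E
```

```text
side 300 280 [ 4.349e+02  2.183e+02 -1.000e-01]
side 330 250 [3.453e+02 1.153e+02 1.000e-01]
side 300 345 [442.3 393.4  -1.8]
side 150 250 [856.7 140.4  -1.5]
top 300 280 [ 279.6 -148.3    1.4]
top 330 250 [ 372.1 -249.9    1.9]
top 300 345 [  84.1 -139.5   -1.5]
top 150 250 [384.2 334.3   0.9]
```

View pics/tc.png

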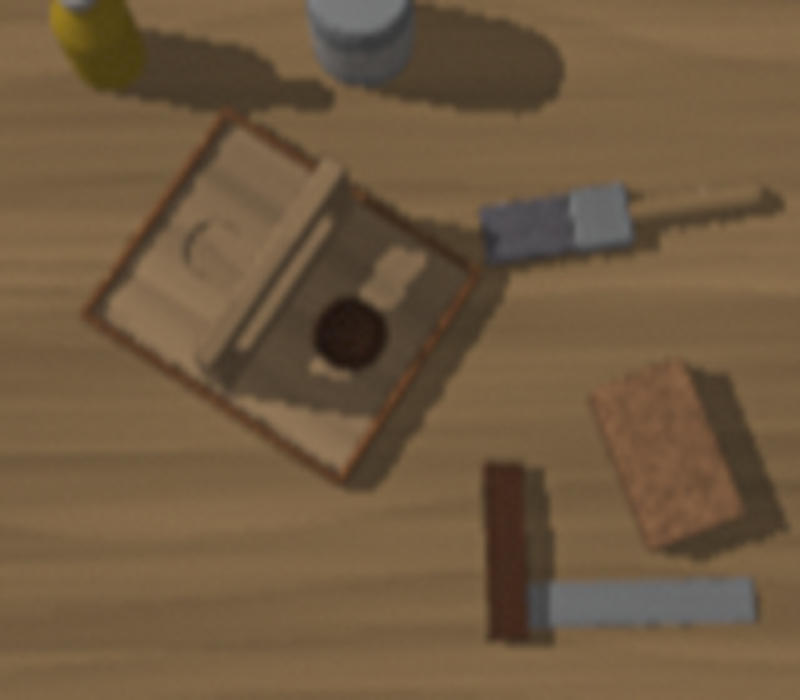

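View pics/sc.png

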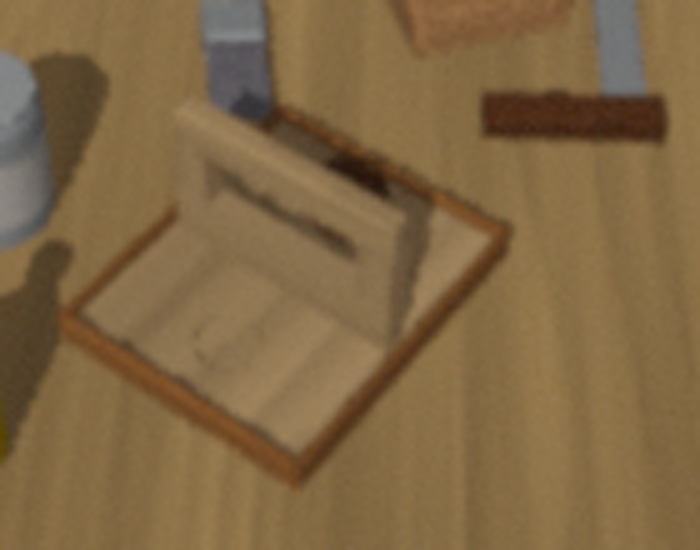

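View pics/tl.png

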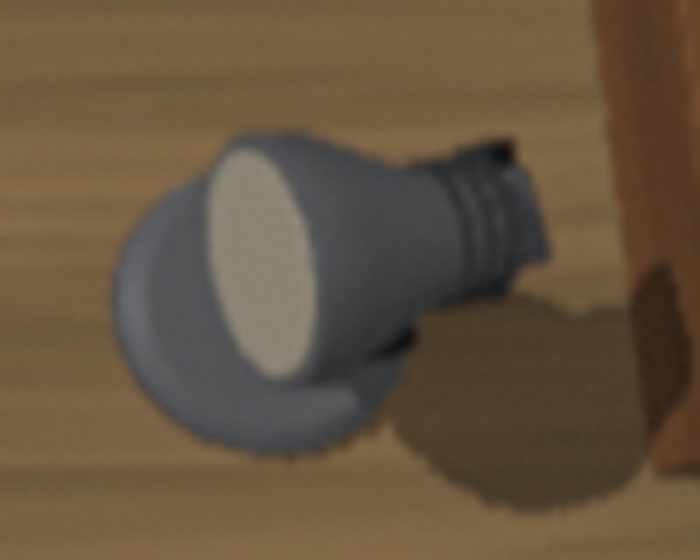

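View pics/sl.png

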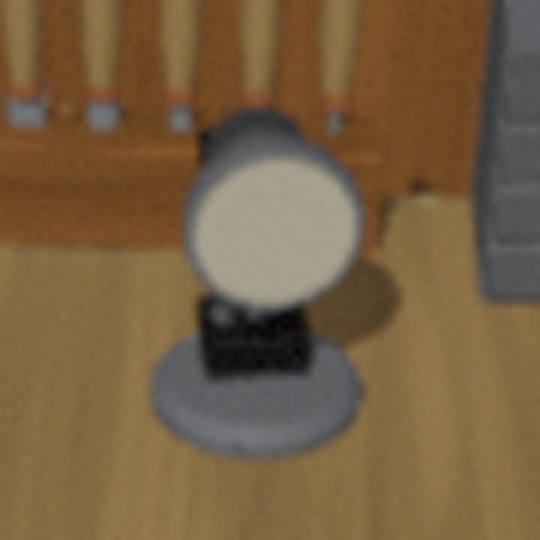

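```bash
cat > m.py <<'E'
from h import *
s=load("side0.npz");t=load("top0.npz");Xs=cloud(s);Xt=cloud(t)
def tri(a,b):
    p,r=ray(s,*a);q,w=ray(t,*b);k=np.linalg.lstsq(np.stack([r,-w],1),q-p,rcond=None)[0]
    return (p+k[0]*r+q+k[1]*w)/2,np.linalg.norm(p+k[0]*r-q-k[1]*w)
S=lambda a,b:(190+a/5-.4,180+b/5-.4); T=lambda a,b:(170+a/5-.4,130+b/5-.4)
for n,a,b in(("c near-right",(510,228),(343,482)),("c left-near",(297,478),(88,313)),("c left-far",(65,318),(228,110)),
   ("rail end far",(180,108),(332,160)),("rail end near",(405,212),(207,370))): print(n,*tri(S(*a),T(*b)))
for n,X,d in(("s",Xs,s),("t",Xt,t)):
    m=(X[...,2]>108)&(X[...,2]<128)&(abs(X[...,0]-450)<130)&(abs(X[...,1]-70)<150)
    P=X[m]; c=P.mean(0); u,sv,vt=np.linalg.svd(P[:,:2]-c[:2]); pr=(P[:,:2]-c[:2])@vt[0]; w=(P[:,:2]-c[:2])@vt[1]
    print(n,len(P),c,vt[0],np.degrees(np.arctan2(*vt[0][::-1])),"ext",pr.min(),pr.max(),w.min(),w.max(), "mid",c[:2]+vt[0]*(pr.min()+pr.max())/2+vt[1]*(w.min()+w.max())/2,np.median(P[:,2]))
# ball
px=t["pixels"].astype(int);m=(px.sum(2)<110);m[:, :225]=0;m[:,255:]=0;m[:185]=0;m[210:]=0
v,u=np.nonzero(m);print("ball px",u.mean(),v.mean(),len(u));P=Xt[m];print(P[P[:,2].argsort()[-20:]].mean(0))
from scipy.optimize import least_squares
P=P[P[:,2]>35];r=least_squares(lambda c:np.linalg.norm(P-c,axis=1)-25,P.mean(0)-[0,0,20],loss="soft_l1");print("ballfit",r.x,r.cost,len(P))
# lens
for n,X,d,box in(("s",Xs,s,(245,75,285,115)),("t",Xt,t,(385,165,412,210))):
    px=d["pixels"].astype(int);m=(px.min(2)>105)&(px.max(2)-px.min(2)<45)
    k=np.zeros_like(m);k[box[1]:box[3],box[0]:box[2]]=1;m&=k;m=cv2.morphologyEx(m.astype(np.uint8),cv2.MORPH_OPEN,np.ones((3,3)))>0
    v,u=np.nonzero(m);P=X[m];c=P.mean(0);n3=np.linalg.svd(P-c)[2][2];print("lens",n,len(P),c,n3,P.min(0),P.max(0),"pxmean",u.mean(),v.mean())
# foot
P=Xt[150:230,360:440].reshape(-1,3);P=P[(P[:,2]>6)&(P[:,2]<40)];print("foot",P.min(0),P.max(0))
E
python3 m.py
```

```text
c near-right [454.16985897  46.13630065  20.67433502] 0.0474552187959414
c left-near [571.44816115 215.21734123   7.49554946] 0.6856060437635125
c left-far [708.18117243 121.0912329   14.93780243] 0.8164246343012651
rail end far [644.79121819  46.82518127 112.66173247] 1.1945259558151449
rail end near [516.16118089 122.79457491 118.72014622] 6.219104130817841
s 170 [549.58482414 112.85847151 115.53682267] [-0.82037595  0.57182454] 145.12244503967665 ext -40.31581831819735 33.869579331300976 -11.23803754623868 7.591077934536194 mid [551.18628333 109.51947371] 116.47951447843906
t 144 [548.48258499 105.84670446 116.20298152] [-0.81602794  0.57801246] 144.68912918295257 ext -40.80446863435316 37.935835997507915 -9.220193975130057 7.784480665706595 mid [550.06795727 105.60344284] 116.33421828951055
ball px 239.57241379310344 196.31724137931033 145
[547.68032574  41.01291965  59.74626057]
ballfit [547.70570237  40.48068895  33.92744006] 123.80565659130531 145
lens s 558 [ 546.17521003 -415.20376634  166.31363147] [-0.23343909  0.52328175 -0.81956233] [ 496.79365393 -434.89649584  109.74342624] [593.28406224 786.2038392  886.3245123 ] pxmean 265.2383512544803 97.86379928315412
lens t 353 [ 543.43898139 -422.25860152  163.59588083] [ 1.42603227e-01 -9.89779490e-01 -9.38656313e-04] [ 498.62724612 -429.4520396   112.21543081] [ 588.28636486 -415.29311203  209.7088175 ] pxmean 396.90934844192634 186.93484419263456
foot [ 442.36074481 -600.81749394    6.0053313 ] [ 670.62335017 -393.24056616   34.95320776]
```

```bash
sed -i 's/abs(X\[...,0\]-450)<130/abs(X[...,0]-570)<120/' m.py
cat >> m.py <<'E'
print('----')
for n,X,d,box in(("s",Xs,s,(245,75,285,115)),("t",Xt,t,(385,165,412,210))):
    m=(d["pixels"].astype(int).min(2)>105);k=np.zeros_like(m);k[box[1]:box[3],box[0]:box[2]]=1;P=X[m&k]
    P=P[(P[:,2]<230)&(P[:,2]>100)]
    for _ in range(4):
        c=P.mean(0);n3=np.linalg.svd(P-c)[2][2];P=P[abs((P-c)@n3)<4]
    print(n,len(P),c,n3,np.degrees(np.arctan2(n3[0],-n3[1])),(P.min(0)+P.max(0))/2)
P=Xt[150:230,360:440].reshape(-1,3);P=P[(P[:,2]>6)&(P[:,2]<40)&(abs(P[:,0]-550)<110)&(P[:,1]>-540)&(P[:,1]<-380)];print("foot",P.min(0),P.max(0))
# rim fits
for X in(Xs,Xt):
    m=(X[...,2]>4)&(X[...,2]<30)&(abs(X[...,0]-580)<140)&(abs(X[...,1]-90)<170);print(cv2.minAreaRect(X[m][:,:2].astype(np.float32)))
E
python3 m.py | grep -v '^c '
```

```text
rail end far [644.79121819  46.82518127 112.66173247] 1.1945259558151449
rail end near [516.16118089 122.79457491 118.72014622] 6.219104130817841
s 335 [580.3484235   92.06975986 115.67524527] [-0.82655013  0.56286311] 145.74596727670476 ext -78.85648763714184 70.97727743811421 -11.815328465253101 8.857103746372962 mid [582.77216685  88.62974098] 116.63899269370279
t 267 [576.724239    86.79589345 116.24087877] [-0.8260746   0.56356079] 145.69759074983497 ext -76.6916472253898 71.94426409882766 -9.24496994639023 7.695280954040678 mid [579.12175728  86.09825332] 116.37307681751531
ball px 239.57241379310344 196.31724137931033 145
[547.68032574  41.01291965  59.74626057]
ballfit [547.70570237  40.48068895  33.92744006] 123.80565659130531 145
lens s 558 [ 546.17521003 -415.20376634  166.31363147] [-0.23343909  0.52328175 -0.81956233] [ 496.79365393 -434.89649584  109.74342624] [593.28406224 786.2038392  886.3245123 ] pxmean 265.2383512544803 97.86379928315412
lens t 353 [ 543.43898139 -422.25860152  163.59588083] [ 1.42603227e-01 -9.89779490e-01 -9.38656313e-04] [ 498.62724612 -429.4520396   112.21543081] [ 588.28636486 -415.29311203  209.7088175 ] pxmean 396.90934844192634 186.93484419263456
foot [ 442.36074481 -600.81749394    6.0053313 ] [ 670.62335017 -393.24056616   34.95320776]
----
s 506 [ 546.26373442 -421.69235354  162.26469306] [-1.42473238e-01  9.89798621e-01  2.55525067e-04] -171.80901246337748 [ 545.03885808 -422.60229723  161.91457049]
t 353 [ 543.43898139 -422.25860152  163.59588083] [ 1.42603227e-01 -9.89779490e-01 -9.38656313e-04] 8.198515534831229 [ 543.45680549 -422.37257582  160.96212416]
foot [ 480.87237517 -539.41175909    6.0053313 ] [ 615.9541867  -395.66563778   34.95320776]
((572.7828979492188, 84.1126708984375), (323.1609191894531, 272.7318420410156), 87.12487030029297)
((583.0169677734375, 91.72676849365234), (339.5787658691406, 276.8777160644531), 88.45783996582031)
```

Run:
```python
from h import *
from workcell import ctrl
o=ctrl.get_obs();M=R.from_rotvec(o["orientation"]).as_matrix();print(M.round(3),np.degrees(np.arctan2(M[1,2],M[0,2])))
s=load("side0.npz");t=load("top0.npz")
# check: project model
c=np.array([580.5,87,0]);th=np.radians(-34.3);A=np.array([[np.cos(th),-np.sin(th),0],[np.sin(th),np.cos(th),0],[0,0,1]])
pts=[(a*75,b*8,118) for a,b in((-1,-1),(1,-1),(1,1),(-1,1))]+[(a*86,b*104,22) for a,b in((-1,-1),(1,-1),(1,1),(-1,1))]
L=np.array([544.5,-422,160]);b=np.array([-.1425,.9898,0]);e=np.array([.9898,.1425,0])
ring=[L+ 50*(np.cos(q)*e+np.sin(q)*np.array([0,0,1])) for q in np.linspace(0,6.28,13)]
for d,n in((s,"s"),(t,"t")):
    im=cv2.resize(d["pixels"][:,:,::-1],None,fx=4,fy=4,interpolation=cv2.INTER_CUBIC)
    for p in proj(d,np.array([c+A@np.array(p) for p in pts]+ring+[L+150*b-[0,0,160]])): cv2.circle(im,tuple(int(x) for x in (p*4+2)),3,(0,255,0),-1)
    if n=="s": im=im[240:1240,640:1400]
    else: im=im[480:1000,700:1760]
    cv2.imwrite(f"pics/{n}ov.png",cv2.resize(im,None,fx=.7,fy=.7,interpolation=cv2.INTER_AREA) if n=="t" else cv2.resize(im,None,fx=.6,fy=.6,interpolation=cv2.INTER_AREA))
```

```text
[[ 0.975 -0.     0.224]
 [-0.224 -0.001  0.975]
 [-0.    -1.    -0.001]] 77.06169479505277
```

View pics/tov.png

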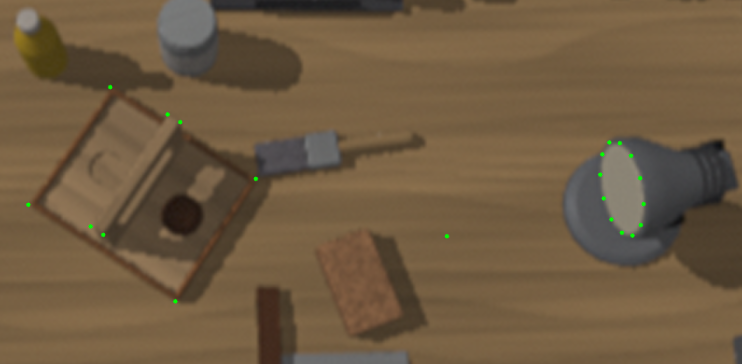

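View pics/sov.png

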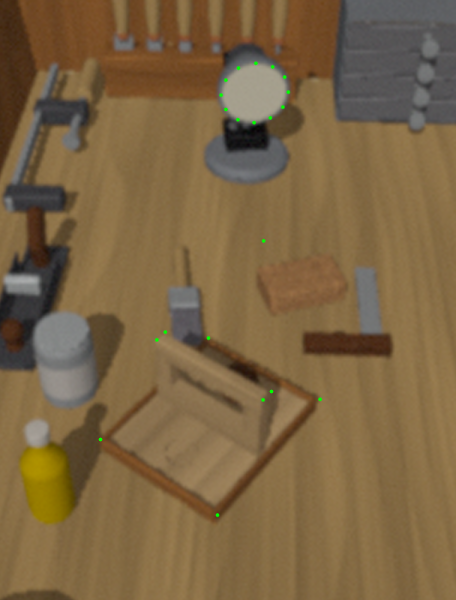

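Call:
{"method": "servo_tool", "body": {
  "moves": "0.02 -0.02 0.02 0 0 -8; 0.04 -0.04 0.03 0 0 -17; 0.06 -0.06 0.03 0 0 -26; 0.08 -0.09 0.03 0 0 -35; 0.1 -0.12 0.03 0 0 -44; 0.12 -0.14 0.03 0 0 -53; 0.14 -0.165 0.03 0 0 -62; 0.16 -0.19 0.03 0 0 -70",
  "hand": 0
}}

```text
t: 1.1
ee_pos: [300.3, 418.1, 232.3]
orientation: [-1.264, 1.121, -1.122]
ft_force: [0.9, 1.0, 0.8]
width: 87.7
```

Call:
{"method": "servo_tool", "body": {
  "moves": "0.02 -0.025 0 0 0 -9; 0.04 -0.05 0 0 0 -18; 0.06 -0.075 0 0 0 -27; 0.08 -0.1 0 0 0 -36; 0.1 -0.12 0 0 0 -45; 0.12 -0.14 0 0 0 -54; 0.14 -0.165 0 0 0 -62; 0.16 -0.19 0 0 0 -70"
}}

```text
t: 2.1
ee_pos: [460.2, 228.2, 232.3]
orientation: [-0.468, 1.961, -1.961]
ft_force: [0.2, -0.2, -0.4]
width: 87.9
```

Call:
{"method": "servo_tool", "body": {
  "moves": "0.015 -0.02 0 0 0 -8; 0.03 -0.04 0 0 0 -16; 0.05 -0.06 0 0 0 -25; 0.07 -0.08 0 0 0 -34; 0.09 -0.1 0 0 0 -43; 0.105 -0.12 0 0 0 -52; 0.12 -0.141 0 0 0 -61.4; 0.12 -0.141 0 0 0 -61.4"
}}

```text
t: 3.1
ee_pos: [580.3, 87.0, 232.1]
orientation: [-0.581, -1.878, 1.879]
ft_force: [-0.1, -0.9, -0.7]
width: 87.8
```

Run:
```python
from h import *
from workcell import ctrl
o=ctrl.get_obs();M=R.from_rotvec(o["orientation"]).as_matrix();print(o["qpos"].round(2),M.round(3),np.degrees(np.arctan2(M[1,2],M[0,2])))
d=ctrl.get_image("side");crop(d,170,140,330,290,5,"pics/s1.png")
d=ctrl.get_image("top");crop(d,170,130,330,270,5,"pics/t1.png")
```

```text
[ 0.13  0.33  1.69 -0.    1.12  2.3 ] [[-0.825 -0.001 -0.565]
 [ 0.565 -0.    -0.825]
 [ 0.    -1.     0.   ]] -124.42316359102554
```

View pics/s1.png

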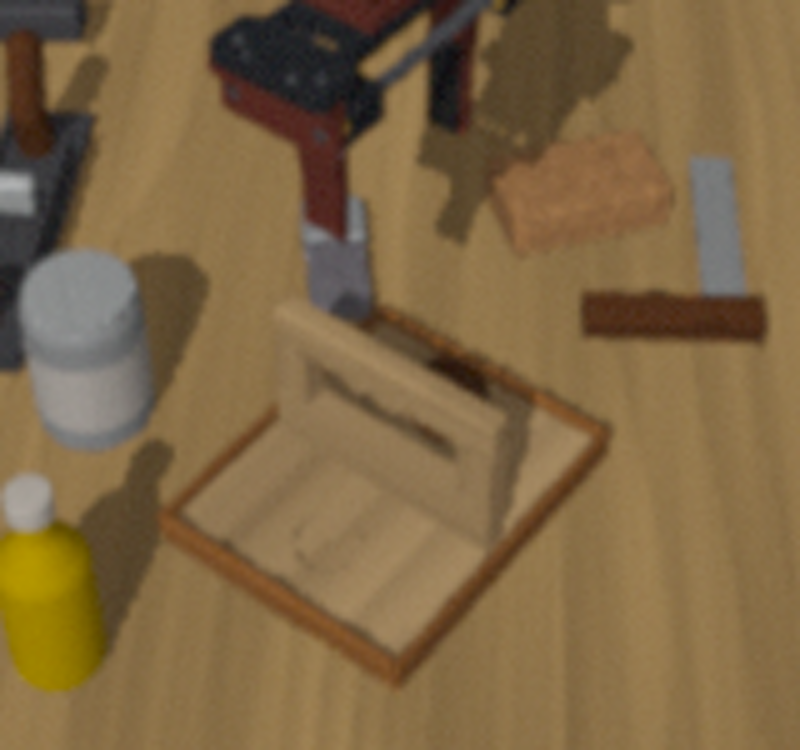

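Call:
{"method": "servo_tool", "body": {
  "moves": "0 0 -0.02 0 0 0; 0 0 -0.045 0 0 0; 0 0 -0.07 0 0 0; 0 0 -0.09 0 0 0; 0 0 -0.105 0 0 0; 0 0 -0.117 0 0 0; 0 0 -0.124 0 0 0; 0 0 -0.127 0 0 0"
}}

```text
t: 4.2
ee_pos: [580.0, 88.2, 105.4]
orientation: [-0.581, -1.88, 1.88]
ft_force: [-0.2, -1.0, 1.0]
width: 87.9
```

Run:
```python
from h import *
from workcell import ctrl
d=ctrl.get_image("side");crop(d,190,160,310,270,6,"pics/s2.png")
```

```text
(no output)
```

View pics/s2.png

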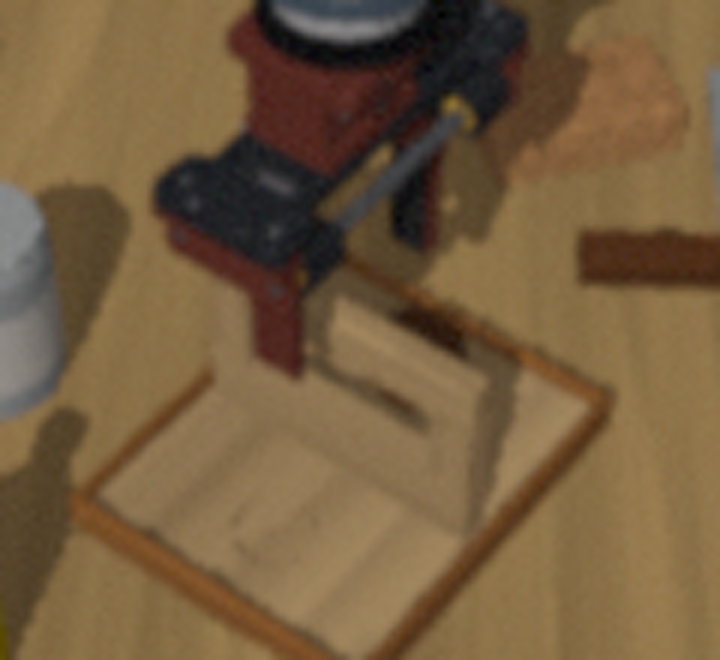

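Call:
{"method": "servo_tool", "body": {
  "moves": "0 0 0 0 0 0; 0 0 0 0 0 0; 0 0 0 0 0 0; 0 0 0 0 0 0",
  "hand": 180
}}

```text
t: 4.75
ee_pos: [580.0, 88.1, 105.8]
orientation: [-0.581, -1.88, 1.88]
ft_force: [0.3, 0.1, -0.1]
width: 51.5
```

Call:
{"method": "servo_tool", "body": {
  "moves": "0 0 0 0 0 0; 0 0 0 0 0 0; 0 0 0 0 0 0; 0 0 0 0 0 0; 0 0 0 0 0 0",
  "hand": 255
}}

```text
t: 5.38
ee_pos: [579.9, 88.1, 105.6]
orientation: [-0.581, -1.88, 1.88]
ft_force: [-0.6, 0.1, 0.5]
width: 2.0
```

Run:
```python
from h import *
from workcell import ctrl
d=ctrl.get_image("side");crop(d,190,160,310,270,6,"pics/s3.png")
o=ctrl.get_obs();print(o["ft_force"],o["moment"],o["width"],o["ee_pos"])
```

```text
[0.33349754 0.5074876  0.1330926 ] [ 0.06629589  0.18676203 -0.05323519] 0.9468172625876423 [579.89164289  88.12746612 105.54356691]
```

View pics/s3.png

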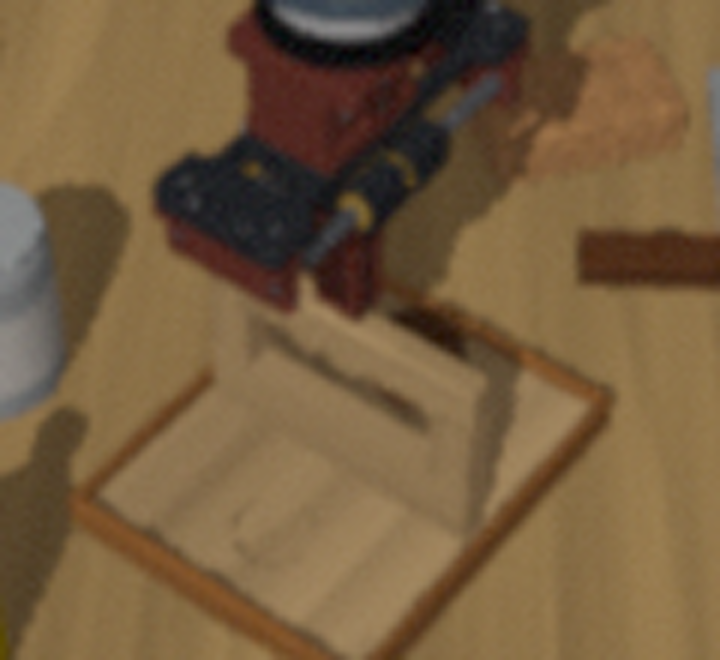

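Run:
```python
from h import *
from workcell import ctrl
d=ctrl.get_image("side");t=ctrl.get_image("top")
np.savez("s3.npz",**d);np.savez("t3.npz",**t)
P=np.array([[580,88,86],[580,88,105],[580+.565*50,88+.825*50,86],[580-.565*50,88-.825*50,86]])
p=proj(d,P);print(((p-[190,160])*6).round()); 
im=cv2.resize(d["pixels"][:,:,::-1],None,fx=6,fy=6,interpolation=cv2.INTER_CUBIC)
for q in p: cv2.circle(im,tuple(int(x) for x in q*6+3),4,(0,255,0),-1)
cv2.imwrite("pics/s4.png",im[940:1540,1140:1840])
crop(t,170,130,330,270,5,"pics/t4.png")
X=cloud(d)
for u,v in((248,209),(245,208),(238,207),(250,213),(240,205),(246,212),(230,215)):print(u,v,((u-190)*6,(v-160)*6),X[v,u].round(0))
```

```text
[[349. 358.]
 [349. 330.]
 [281. 425.]
 [414. 294.]]
248 209 (348, 294) [580. 101. 143.]
245 208 (330, 288) [588.  97. 142.]
238 207 (288, 282) [600. 171. 225.]
250 213 (360, 318) [575.  97. 123.]
240 205 (300, 270) [596. 159. 219.]
246 212 (336, 312) [586.  91. 120.]
230 215 (240, 330) [633.  63.  74.]
```

View pics/s4.png

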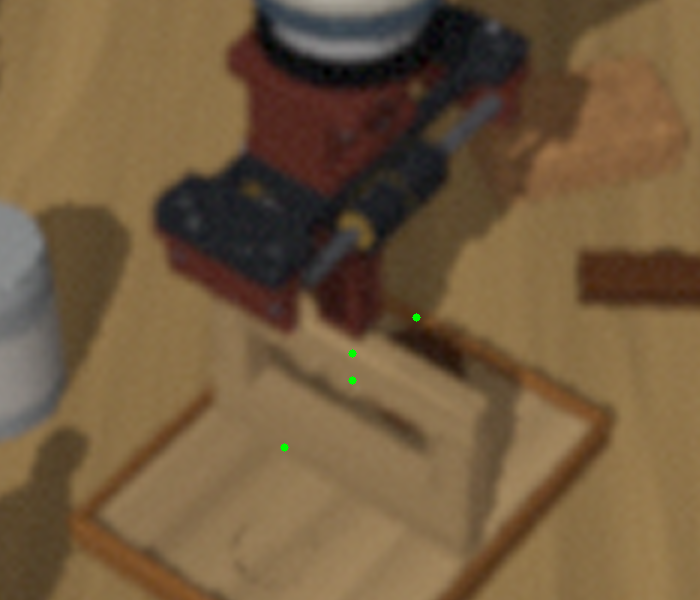

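View pics/t4.png

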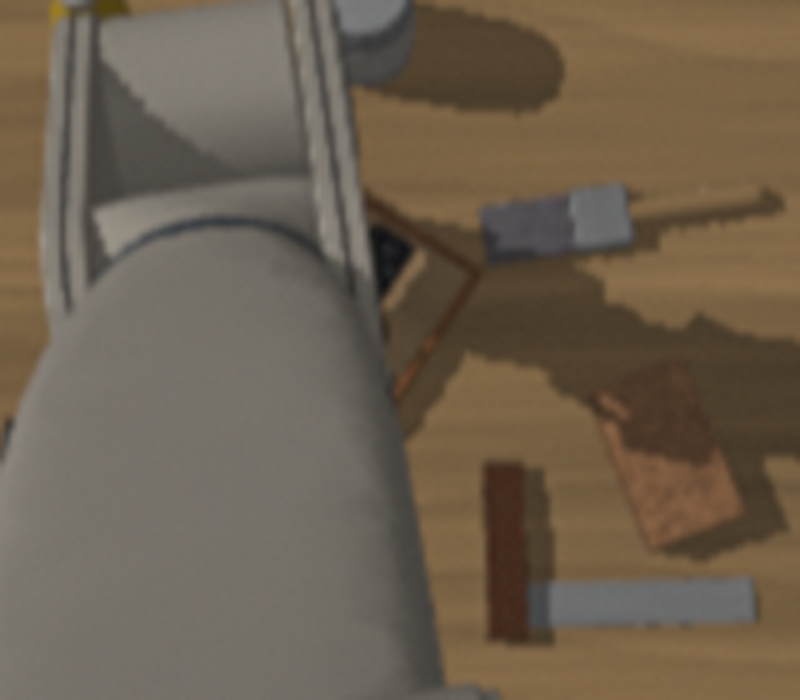

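Call:
{"method": "servo_tool", "body": {
  "moves": "0 0 0.02 0 0 0; 0 0 0.04 0 0 0; 0 0 0.06 0 0 0; 0 0 0.06 0 0 0"
}}

```text
t: 6.02
ee_pos: [581.0, 88.3, 167.0]
orientation: [-0.584, -1.882, 1.879]
ft_force: [-0.1, -0.3, -0.1]
width: 0.1
```

Call:
{"method": "servo_tool", "body": {
  "moves": "0 0 0 0 0 0; 0 0 0 0 0 0; 0 0 0 0 0 0; 0 0 0 0 0 0; 0 0 0 0 0 0; 0 0 0 0 0 0",
  "hand": 60
}}

```text
t: 6.78
ee_pos: [579.9, 88.1, 165.6]
orientation: [-0.581, -1.88, 1.88]
ft_force: [0.1, -0.1, 0.8]
width: 56.9
```

Run:
```python
from h import *
from workcell import ctrl
d=ctrl.get_image("side");np.savez("s5.npz",**d)
o=ctrl.get_obs();print(o["ee_pos"],o["width"],o["qpos"])
X=cloud(d)
im=cv2.resize(d["pixels"][:,:,::-1],None,fx=6,fy=6,interpolation=cv2.INTER_CUBIC)
cv2.imwrite("pics/s5.png",im[840:1440,1140:1840])
for v in range(160,216,2): print(v,[tuple(X[v,u].round(0).astype(int)) for u in(228,232,236,240,256,260)])
```

```text
[579.89132697  88.13343395 165.57428935] 60.87839370988597 [1.30524805e-01 4.12142647e-01 1.74547045e+00 3.01566018e-05
 9.83980905e-01 2.30066507e+00]
160 [(np.int64(671), np.int64(-266), np.int64(0)), (np.int64(616), np.int64(113), np.int64(320)), (np.int64(606), np.int64(122), np.int64(327)), (np.int64(596), np.int64(130), np.int64(335)), (np.int64(561), np.int64(98), np.int64(309)), (np.int64(552), np.int64(86), np.int64(300))]
162 [(np.int64(670), np.int64(-254), np.int64(0)), (np.int64(616), np.int64(111), np.int64(312)), (np.int64(606), np.int64(118), np.int64(318)), (np.int64(596), np.int64(128), np.int64(327)), (np.int64(561), np.int64(99), np.int64(304)), (np.int64(552), np.int64(73), np.int64(283))]
164 [(np.int64(625), np.int64(115), np.int64(308)), (np.int64(616), np.int64(112), np.int64(306)), (np.int64(606), np.int64(119), np.int64(313)), (np.int64(597), np.int64(126), np.int64(319)), (np.int64(561), np.int64(93), np.int64(293)), (np.int64(552), np.int64(71), np.int64(274))]
166 [(np.int64(625), np.int64(121), np.int64(308)), (np.int64(616), np.int64(121), np.int64(308
[... 6276 characters left out ...]
64(110)), (np.int64(603), np.int64(81), np.int64(117)), (np.int64(561), np.int64(-18), np.int64(11)), (np.int64(549), np.int64(-10), np.int64(21))]
212 [(np.int64(639), np.int64(55), np.int64(78)), (np.int64(627), np.int64(60), np.int64(83)), (np.int64(614), np.int64(74), np.int64(100)), (np.int64(603), np.int64(81), np.int64(108)), (np.int64(560), np.int64(28), np.int64(53)), (np.int64(549), np.int64(32), np.int64(58))]
214 [(np.int64(639), np.int64(58), np.int64(72)), (np.int64(627), np.int64(60), np.int64(75)), (np.int64(615), np.int64(74), np.int64(91)), (np.int64(603), np.int64(84), np.int64(103)), (np.int64(560), np.int64(38), np.int64(55)), (np.int64(548), np.int64(41), np.int64(59))]
```

View pics/s5.png

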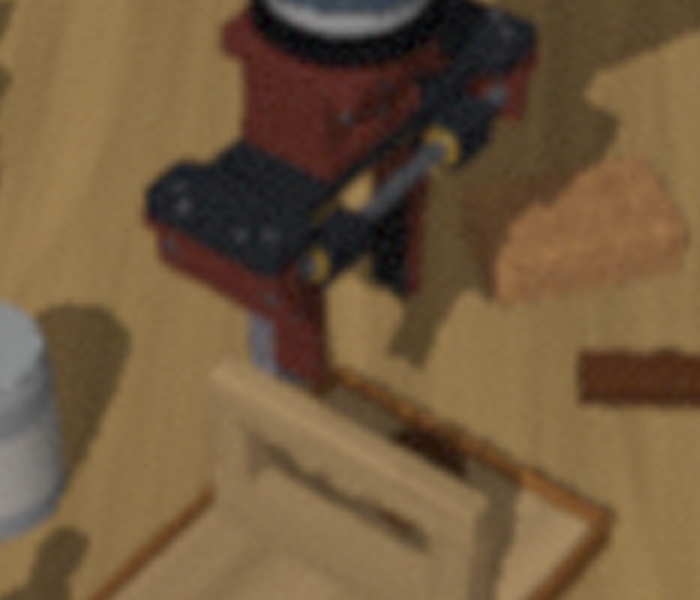

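Call:
{"method": "servo_tool", "body": {
  "moves": "0 0 -0.015 0 0 0; 0 0 -0.03 0 0 0; 0 0 -0.042 0 0 0; 0 0 -0.05 0 0 0; 0 0 -0.055 0 0 0; 0 0 -0.06 0 0 0; 0 0 -0.06 0 0 0",
  "hand": 0
}}

```text
t: 7.7
ee_pos: [579.8, 88.1, 105.4]
orientation: [-0.58, -1.88, 1.88]
ft_force: [0.4, -0.4, -0.1]
width: 87.9
```

Call:
{"method": "servo_tool", "body": {
  "moves": "0 0 -0.008 0 0 0; 0 0 -0.016 0 0 0; 0 0 -0.024 0 0 0; 0 0 -0.03 0 0 0; 0 0 -0.035 0 0 0; 0 0 -0.038 0 0 0; 0 0 -0.038 0 0 0"
}}

```text
t: 8.57
ee_pos: [579.8, 88.1, 67.4]
orientation: [-0.58, -1.88, 1.88]
ft_force: [1.3, 0.1, -0.1]
width: 88.0
```

Run:
```python
from h import *
from workcell import ctrl
d=ctrl.get_image("side");np.savez("s6.npz",**d)
o=ctrl.get_obs();print(o["ee_pos"],o["width"],o["ft_force"])
im=cv2.resize(d["pixels"][:,:,::-1],None,fx=6,fy=6,interpolation=cv2.INTER_CUBIC)
cv2.imwrite("pics/s6.png",im[940:1540,1140:1840])
```

```text
[579.94854751  88.11855315  67.5932376 ] 87.66275239712436 [ 0.34595996  0.59769225 -0.86840328]
```

View pics/s6.png

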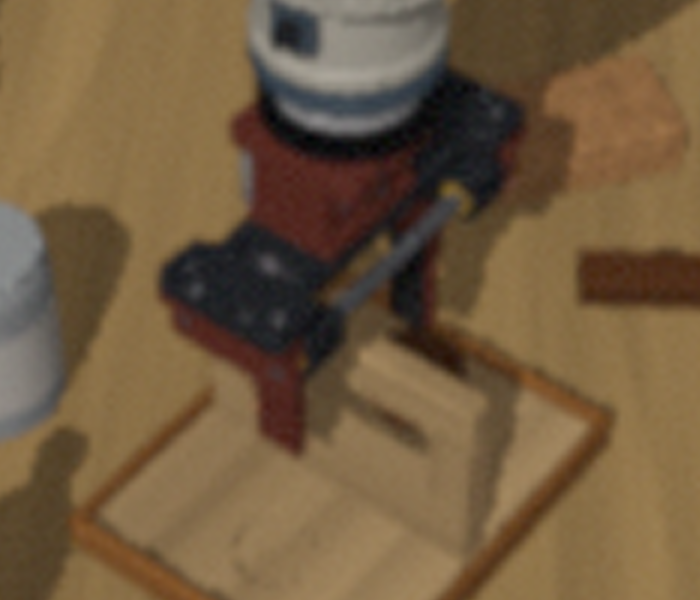

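Call:
{"method": "servo_tool", "body": {
  "moves": "0 0 0 0 0 0; 0 0 0 0 0 0; 0 0 0 0 0 0; 0 0 0 0 0 0",
  "hand": 190
}}

```text
t: 9.12
ee_pos: [579.9, 88.1, 67.6]
orientation: [-0.581, -1.88, 1.88]
ft_force: [-0.4, 0.0, -0.0]
width: 51.3
```

Call:
{"method": "servo_tool", "body": {
  "moves": "0 0 0 0 0 0; 0 0 0 0 0 0; 0 0 0 0 0 0; 0 0 0 0 0 0; 0 0 0 0 0 0; 0 0 0 0 0 0",
  "hand": 255
}}

```text
t: 9.88
ee_pos: [579.8, 88.0, 67.6]
orientation: [-0.581, -1.879, 1.88]
ft_force: [-0.5, -1.5, 0.3]
width: 15.9
```

Run:
```python
from h import *
from workcell import ctrl
d=ctrl.get_image("side")
o=ctrl.get_obs();print(o["ee_pos"],o["width"],o["ft_force"],o["moment"])
im=cv2.resize(d["pixels"][:,:,::-1],None,fx=6,fy=6,interpolation=cv2.INTER_CUBIC)
cv2.imwrite("pics/s7.png",im[940:1540,1140:1840])
```

```text
[579.76642025  88.03179888  67.56485998] 16.103250776905494 [-1.08519615 -0.49329971  1.25325665] [-0.18380572  0.28227327 -0.04078528]
```

View pics/s7.png

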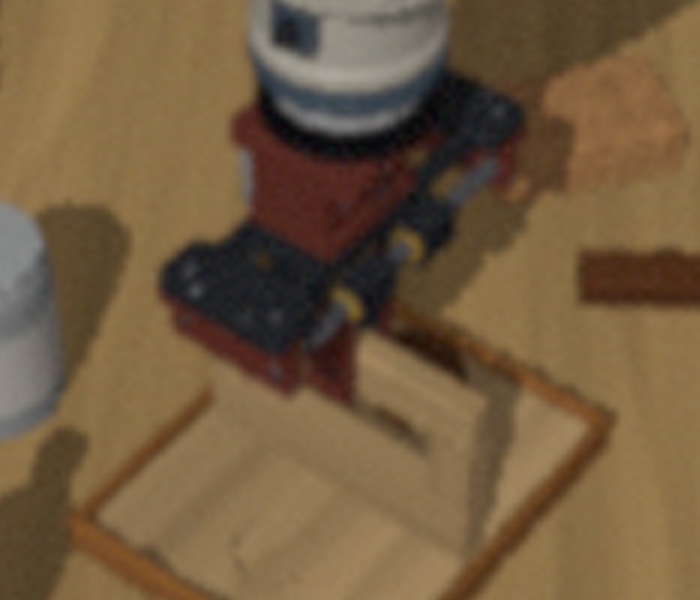

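Call:
{"method": "servo_tool", "body": {
  "moves": "0 0 0.003 0 0 0; 0 0 0.008 0 0 0; 0 0 0.016 0 0 0; 0 0 0.026 0 0 0; 0 0 0.036 0 0 0; 0 0 0.046 0 0 0; 0 0 0.055 0 0 0; 0 0 0.06 0 0 0"
}}

```text
t: 10.92
ee_pos: [580.2, 88.2, 128.4]
orientation: [-0.582, -1.88, 1.88]
ft_force: [0.0, 0.3, -5.3]
width: 16.0
```

Call:
{"method": "servo_tool", "body": {
  "moves": "0 0 0.002 0 0 0; 0 0 0.009 0 0 0; 0 0 0.02 0 0 0; 0 0 0.034 0 0 0; 0 0 0.048 0 0 0; 0 0 0.06 0 0 0; 0 0 0.068 0 0 0; 0 0 0.07 0 0 0"
}}

```text
t: 11.92
ee_pos: [580.2, 88.2, 198.3]
orientation: [-0.582, -1.88, 1.88]
ft_force: [0.5, -0.5, -4.5]
width: 16.3
```

Run:
```python
from h import *
from workcell import ctrl
d=ctrl.get_image("side");np.savez("s8.npz",**d);t=ctrl.get_image("top");np.savez("t8.npz",**t)
o=ctrl.get_obs();print(o["ee_pos"],o["width"],o["ft_force"],o["moment"])
crop(d,170,100,330,270,4,"pics/s8.png");crop(t,170,110,370,250,4,"pics/t8.png")
```

```text
[579.80031208  88.11500092 197.6012882 ] 16.207702848700727 [-0.40360732  0.05152895 -4.66479965] [-0.00910956  0.18001321  0.00863179]
```

View pics/s8.png

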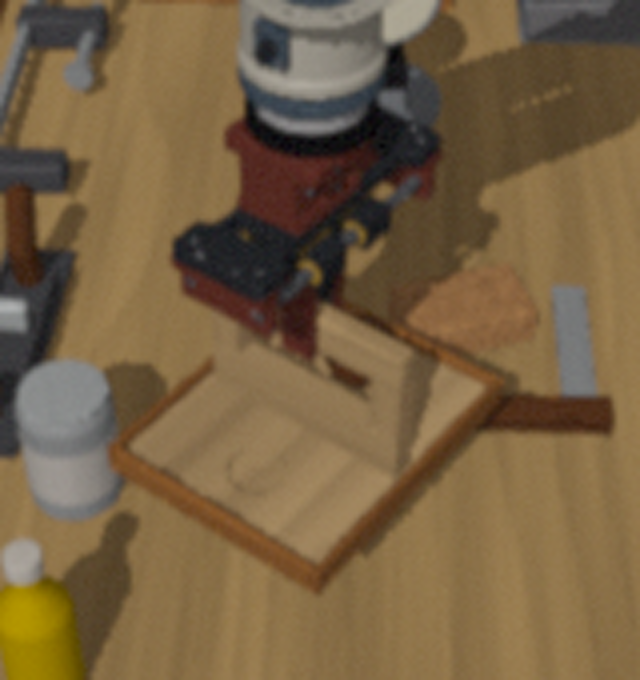

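View pics/t8.png

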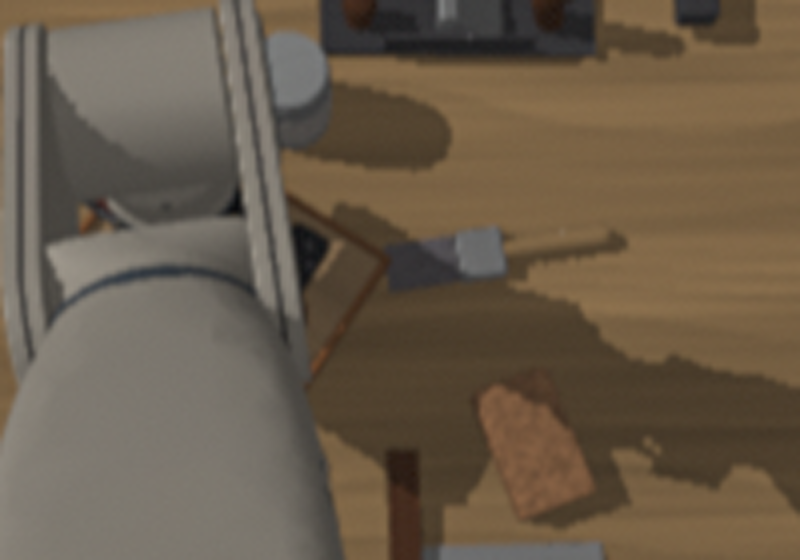

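Run:
```python
import numpy as np
s=(1-np.cos(np.pi*np.arange(25)/24))/2
D=np.array([-.0645,-.3072,-.005,42.5])
for k in range(3):
    print("; ".join("%.3f %.3f %.3f 0 0 %.1f"%tuple((s[8*k+i]-s[8*k])*D) for i in range(1,9)))
```

```text
-0.000 -0.001 -0.000 0 0 0.2; -0.001 -0.005 -0.000 0 0 0.7; -0.002 -0.012 -0.000 0 0 1.6; -0.004 -0.021 -0.000 0 0 2.8; -0.007 -0.032 -0.001 0 0 4.4; -0.009 -0.045 -0.001 0 0 6.2; -0.013 -0.060 -0.001 0 0 8.3; -0.016 -0.077 -0.001 0 0 10.6
-0.004 -0.018 -0.000 0 0 2.5; -0.008 -0.037 -0.001 0 0 5.1; -0.012 -0.057 -0.001 0 0 7.9; -0.016 -0.077 -0.001 0 0 10.6; -0.020 -0.097 -0.002 0 0 13.4; -0.024 -0.117 -0.002 0 0 16.1; -0.028 -0.136 -0.002 0 0 18.8; -0.032 -0.154 -0.002 0 0 21.2
-0.004 -0.017 -0.000 0 0 2.3; -0.007 -0.032 -0.001 0 0 4.4; -0.009 -0.045 -0.001 0 0 6.2; -0.012 -0.056 -0.001 0 0 7.8; -0.014 -0.065 -0.001 0 0 9.0; -0.015 -0.072 -0.001 0 0 9.9; -0.016 -0.075 -0.001 0 0 10.4; -0.016 -0.077 -0.001 0 0 10.6
```

Call:
{"method": "servo_tool", "body": {
  "moves": "0 -0.001 0 0 0 0.2; -0.001 -0.005 0 0 0 0.7; -0.002 -0.012 0 0 0 1.6; -0.004 -0.021 0 0 0 2.8; -0.007 -0.032 0 0 0 4.4; -0.009 -0.045 0 0 0 6.2; -0.013 -0.06 0 0 0 8.3; -0.016 -0.077 0 0 0 10.6"
}}

```text
t: 13.02
ee_pos: [563.6, 10.1, 197.6]
orientation: [-0.417, -1.994, 1.994]
ft_force: [0.5, 0.9, -4.5]
width: 16.0
```

Call:
{"method": "servo_tool", "body": {
  "moves": "-0.004 -0.018 0 0 0 2.5; -0.008 -0.037 0 0 0 5.1; -0.012 -0.057 0 0 0 7.9; -0.016 -0.077 0 0 0 10.6; -0.02 -0.097 -0.001 0 0 13.4; -0.024 -0.117 -0.001 0 0 16.1; -0.028 -0.136 -0.002 0 0 18.8; -0.032 -0.154 -0.002 0 0 21.2"
}}

```text
t: 14.02
ee_pos: [531.3, -144.0, 195.6]
orientation: [-0.047, -2.2, 2.2]
ft_force: [0.3, 0.4, -5.4]
width: 16.0
```

Call:
{"method": "servo_tool", "body": {
  "moves": "-0.004 -0.017 0 0 0 2.3; -0.007 -0.032 -0.001 0 0 4.4; -0.009 -0.045 -0.001 0 0 6.2; -0.012 -0.056 -0.002 0 0 7.8; -0.014 -0.065 -0.002 0 0 9; -0.015 -0.072 -0.003 0 0 9.9; -0.016 -0.075 -0.003 0 0 10.4; -0.016 -0.077 -0.003 0 0 10.6"
}}

```text
t: 15.02
ee_pos: [515.8, -219.9, 192.5]
orientation: [-0.152, 2.149, -2.148]
ft_force: [-1.2, 0.8, -4.7]
width: 15.7
```

```bash
cat > look.py <<'E'
import sys
from h import *
from workcell import ctrl
k=sys.argv[1]
d=ctrl.get_image("side");np.savez(f"s{k}.npz",**d);t=ctrl.get_image("top");np.savez(f"t{k}.npz",**t)
o=ctrl.get_obs();M=R.from_rotvec(o["orientation"]).as_matrix();print(o["t"],o["ee_pos"],o["width"],o["ft_force"],o["qpos"].round(2),np.degrees(np.arctan2(-M[1,2],-M[0,2])))
crop(d,180,60,340,200,5,f"pics/s{k}.png");crop(t,270,110,450,250,4,f"pics/t{k}.png")
E
python3 look.py 9
```

```text
15.125 [ 515.96230562 -219.8747836   192.58202596] 15.738374370206136 [-0.16116955  0.75788778 -5.45480321] [-0.42  0.34  1.78  0.    1.02  1.01] 98.06739273402725
```

View pics/s9.png

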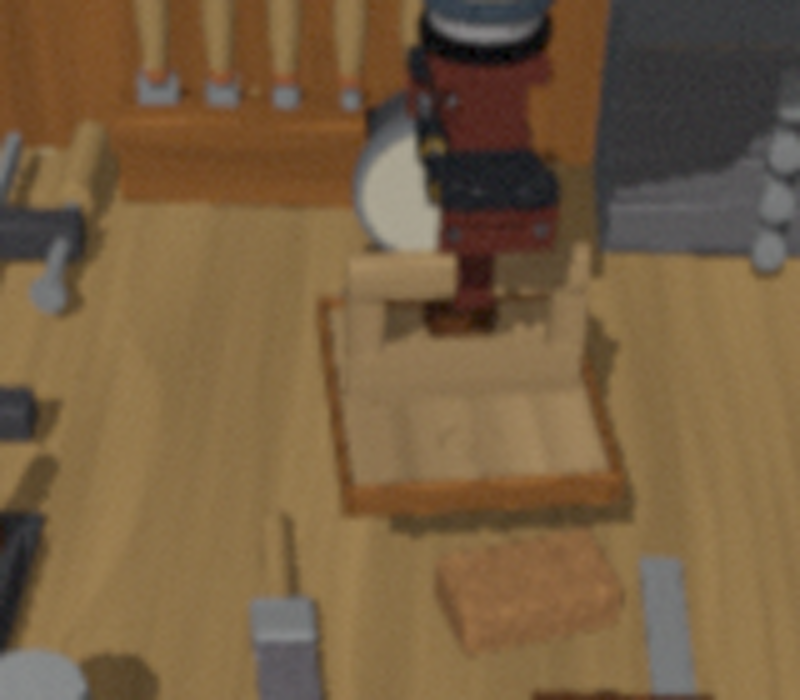

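View pics/t9.png

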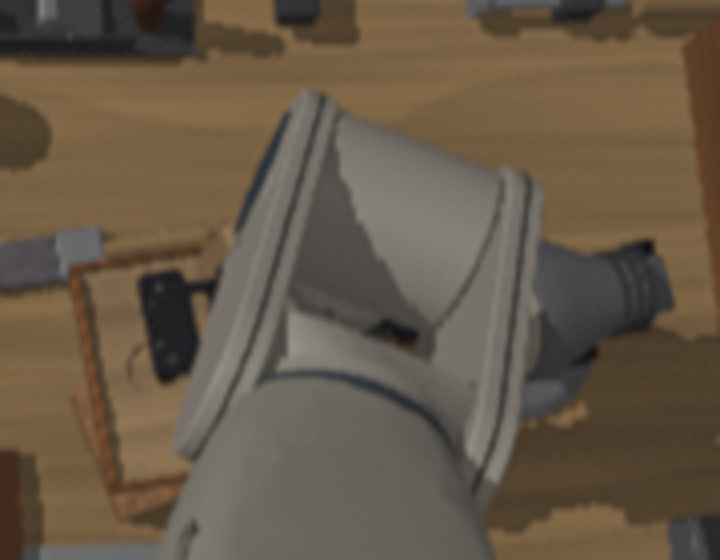

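```bash
cat > fit.py <<'E'
import sys
from h import *
k=sys.argv[1]; th0=float(sys.argv[2]); hx,hy=float(sys.argv[3]),float(sys.argv[4]);zu=float(sys.argv[5])
# model boxes fit: align tray model surface via point-to-nearest SDF of union of boxes
from scipy.optimize import least_squares
d=load(f"s{k}.npz");X=cloud(d)
t=load(f"t{k}.npz")
def boxsdf(P,lo,hi):
    c=(np.array(lo)+hi)/2;h=(np.array(hi)-lo)/2;q=abs(P-c)-h
    return np.linalg.norm(np.maximum(q,0),axis=1)+np.minimum(q.max(1),0)
B=[((-86,-104,0),(86,104,6)),((-86,-104,0),(-80,104,22)),((80,-104,0),(86,104,22)),((-86,-104,0),(86,-98,22)),((-86,98,0),(86,104,22)),
 ((-75,-8,0),(75,8,50)),((-75,-8,50),(-53,8,118)),((53,-8,50),(75,8,118)),((-75,-8,90),(75,8,118))]
def loc(x,P): return (P-[x[0],x[1],x[2]])@R.from_euler("zxy",[x[3],x[4],x[5]],degrees=True).as_matrix()
def res(x,P): 
    L=loc(x,P);return np.min([abs(boxsdf(L,*b)) for b in B],0)
P=np.concatenate([X.reshape(-1,3)]+([cloud(t).reshape(-1,3)] if len(sys.argv)>6 else []))
px=np.concatenate([d["pixels"].reshape(-1,3)]+([t["pixels"].reshape(-1,3)] if len(sys.argv)>6 else [])).astype(int)
x=np.array([hx,hy,zu,th0,0,0.])
L=loc(x,P);wood=(px[:,0]>px[:,2]+15)&(px.sum(1)>150)
m=(abs(L[:,0])<110)&(abs(L[:,1])<130)&(L[:,2]>-25)&(L[:,2]<130)&wood
Q=P[m]
for _ in range(5):
    r=res(x,Q);Qi=Q[r<(12 if _<2 else 6)]
    o=least_squares(lambda y:res(y,Qi),x,loss="soft_l1",f_scale=2,x_scale=[1,1,1,.5,.5,.5]);x=o.x
print("fit",x.round(2),len(Qi),"rms",np.sqrt((res(x,Qi)**2).mean()))
A=R.from_euler("zxy",x[3:],degrees=True).as_matrix()
pk=x[:3]+A@[0,-55,35];spot=np.array([523.1,-273.5,160]);print("pocket",pk,"err",pk-spot,"tilt",np.degrees(np.arccos(A[2,2])),"handle",x[:3]+A@[0,0,104])
E
python3 fit.py 0 -34.3 580 87 0 1; python3 fit.py 9 8.1 516 -220 125
```

```text
fit [ 5.1938e+02 -2.1898e+02  1.3235e+02  8.0400e+00 -1.0000e-02  8.0000e-02] 2552 rms 1.8519441524870064
pocket [ 527.11503328 -273.43285783  167.35009945] err [4.01503328 0.06714217 7.35009945] tilt 0.07624958358468749 handle [ 519.51520701 -218.95695607  236.34733685]Traceback (most recent call last):
  File "fit.py", line 6, in <module>
    d=load(f"s{k}.npz");X=cloud(d)
  File "h.py", line 3, in load
    def load(f): return dict(np.load(f))
                             ~~~~~~~^^^
    fid = stack.enter_context(open(os.fspath(file), "rb"))
                              ~~~~^^^^^^^^^^^^^^^^^^^^^^^
FileNotFoundError: [Errno 2] No such file or directory: 's0.npz'
```

```bash
cp side0.npz s0.npz; cp top0.npz t0.npz; python3 fit.py 0 -34.3 580 87 0; python3 fit.py 0 -34.3 580 87 0 1; python3 fit.py 8 -34.3 580 87 130; python3 fit.py 9 8.1 516 -220 125; python3 fit.py 9 8.1 516 -220 125 1
python3 - <<'E'
from h import *
d=load("s9.npz");X=cloud(d)
for u,v in((271,122),(274,123),(270,124),(276,124)): print(X[v,u],d["pixels"][v,u])
E
```

```text
fit [ 5.8269e+02  8.6700e+01  7.5700e+00 -3.4270e+01 -2.0000e-01 -1.8000e-01] 3763 rms 1.8435639737546614
pocket [551.60574598  41.37409487  42.63402165] err [  28.50574598  314.87409487 -117.36597835] tilt 0.26740924829732055 handle [582.36296779  87.06270369 111.57272146]
fit [ 5.8209e+02  8.6620e+01  7.8100e+00 -3.4290e+01 -2.2000e-01 -1.3000e-01] 6750 rms 1.9230452301988736
pocket [551.02088875  41.31238473  42.91271749] err [  27.92088875  314.81238473 -117.08728251] tilt 0.2518067983799376 handle [581.85814869  87.01421044 111.80688652]
fit [ 5.8354e+02  8.7130e+01  1.3824e+02 -3.4250e+01 -1.9000e-01 -1.4000e-01] 3869 rms 1.6200769396683148
pocket [552.49673071  41.78496687 173.31488733] err [ 29.39673071 315.28496687  13.31488733] tilt 0.24248655836634864 handle [583.27695081  87.4818398  242.23784327]
fit [ 5.1938e+02 -2.1898e+02  1.3235e+02  8.0400e+00 -1.0000e-02  8.0000e-02] 2552 rms 1.8519441524870064
pocket [ 527.11503328 -273.43285783  167.35009945] err [4.01503328 0.06714217 7.35009945] tilt 0.07624958358468749 handle [ 519.51520701 -218.95695607  236.34733685]
fit [ 5.1872e+02 -2.1920e+02  1.3244e+02  8.0400e+00  7.0000e-02 -0.0000e+00] 3823 rms 1.7955274242226469
pocket [ 526.41210803 -273.69904985  167.37034584] err [ 3.31210803 -0.19904985  7.37034584] tilt 0.07173493848215753 handle [ 518.71194169 -219.32667253  236.43808088]
[ 524.47215959 -251.69348576  177.20243148] [56 31 20]
[ 514.55285344 -255.47945373  171.12770209] [54 33 14]
[ 527.39115327 -250.85896816  169.95009666] [79 46 22]
[ 507.89364809 -255.68780026  167.35969803] [43 22  3]
```

```bash
cat > arc.py <<'E'
import numpy as np,sys
def rows(a0,a1,n,off=(0,0)):
    s=(1-np.cos(np.pi*np.arange(n+1)/n))/2; a=a0+(a1-a0)*s
    def p(a):
        a=np.radians(a);c,k=np.cos(a),np.sin(a);return np.array([c*-7.8-k*54.4,k*-7.8+c*54.4])/1000
    P=np.array([p(x) for x in a])+np.outer(s,off)
    for b in range(0,n,8): print("; ".join("%.3f %.3f 0 0 0 %.1f"%(*(P[b+i]-P[b]),a[b+i]-a[b]) for i in range(1,9)))
    print()
rows(0,45,16,(-.002,0));rows(45,-45,24);rows(-45,0,16)
E
python3 arc.py
```

```text
-0.000 -0.000 0 0 0 0.4; -0.002 -0.000 0 0 0 1.7; -0.004 -0.001 0 0 0 3.8; -0.006 -0.001 0 0 0 6.6; -0.010 -0.002 0 0 0 10.0; -0.013 -0.003 0 0 0 13.9; -0.017 -0.005 0 0 0 18.1; -0.021 -0.007 0 0 0 22.5
-0.004 -0.002 0 0 0 4.4; -0.007 -0.005 0 0 0 8.6; -0.010 -0.007 0 0 0 12.5; -0.013 -0.009 0 0 0 15.9; -0.015 -0.011 0 0 0 18.7; -0.016 -0.013 0 0 0 20.8; -0.017 -0.014 0 0 0 22.1; -0.017 -0.014 0 0 0 22.5

0.000 0.000 0 0 0 -0.4; 0.001 0.001 0 0 0 -1.5; 0.002 0.003 0 0 0 -3.4; 0.004 0.004 0 0 0 -6.0; 0.006 0.007 0 0 0 -9.3; 0.009 0.009 0 0 0 -13.2; 0.012 0.012 0 0 0 -17.6; 0.016 0.014 0 0 0 -22.5
0.004 0.002 0 0 0 -5.3; 0.009 0.004 0 0 0 -10.9; 0.015 0.006 0 0 0 -16.6; 0.020 0.007 0 0 0 -22.5; 0.026 0.008 0 0 0 -28.4; 0.031 0.008 0 0 0 -34.1; 0.037 0.007 0 0 0 -39.7; 0.042 0.006 0 0 0 -45.0
0.004 -0.001 0 0 0 -4.9; 0.008 -0.003 0 0 0 -9.3; 0.012 -0.005 0 0 0 -13.2; 0.015 -0.006 0 0 0 -16.5; 0.017 -0.007 0 0 0 -19.1; 0.018 -0.008 0 0 0 -21.0; 0.019 -0.009 0 0 0 -22.1; 0.019 -0.009 0 0 0 -22.5

-0.000 0.000 0 0 0 0.4; -0.001 0.001 0 0 0 1.7; -0.003 0.002 0 0 0 3.8; -0.005 0.003 0 0 0 6.6; -0.008 0.005 0 0 0 10.0; -0.012 0.007 0 0 0 13.9; -0.015 0.008 0 0 0 18.1; -0.019 0.009 0 0 0 22.5
-0.004 0.001 0 0 0 4.4; -0.008 0.001 0 0 0 8.6; -0.012 0.002 0 0 0 12.5; -0.015 0.002 0 0 0 15.9; -0.018 0.002 0 0 0 18.7; -0.020 0.001 0 0 0 20.8; -0.021 0.001 0 0 0 22.1; -0.021 0.001 0 0 0 22.5
```

Call:
{"method": "servo_tool", "body": {
  "moves": "0 0 0 0 0 0.4; -0.002 0 0 0 0 1.7; -0.004 -0.001 0 0 0 3.8; -0.006 -0.001 0 0 0 6.6; -0.01 -0.002 0 0 0 10; -0.013 -0.003 0 0 0 13.9; -0.017 -0.005 0 0 0 18.1; -0.021 -0.007 0 0 0 22.5"
}}

```text
t: 16.12
ee_pos: [494.7, -226.8, 192.6]
orientation: [-0.528, 1.919, -1.919]
ft_force: [0.3, 0.8, -4.9]
width: 15.6
```

Call:
{"method": "servo_tool", "body": {
  "moves": "-0.004 -0.002 0 0 0 4.4; -0.007 -0.005 0 0 0 8.6; -0.01 -0.007 0 0 0 12.5; -0.013 -0.009 0 0 0 15.9; -0.015 -0.011 0 0 0 18.7; -0.016 -0.013 0 0 0 20.8; -0.017 -0.014 0 0 0 22.1; -0.017 -0.014 0 0 0 22.5"
}}

```text
t: 17.12
ee_pos: [477.8, -240.8, 192.6]
orientation: [-0.832, 1.666, -1.666]
ft_force: [0.3, 0.3, -4.7]
width: 16.1
```

Call:
{"method": "servo_tool", "body": {
  "moves": "0 0 0 0 0 0; 0 0 0 0 0 0; 0 0 0 0 0 0; 0 0 0 0 0 0; 0 0 0 0 0 0; 0 0 0 0 0 0"
}}

```text
t: 17.88
ee_pos: [477.9, -240.9, 192.6]
orientation: [-0.832, 1.666, -1.666]
ft_force: [-1.1, -0.9, -5.4]
width: 15.9
```

```bash
python3 look.py 10; python3 fit.py 10 53 478 -241 132 1
```

```text
17.975 [ 477.90324294 -240.89001917  192.57957776] 16.27164287876534 [-0.25192389 -0.17935233 -4.60707361] [-0.49  0.3   1.84 -0.    1.    0.16] 143.06291657165684
fit [ 4.8063e+02 -2.3832e+02  1.3252e+02  5.3350e+01 -2.0000e-02 -3.0000e-02] 4285 rms 1.814118849725208
pocket [ 524.74175132 -271.13567356  167.55574001] err [1.64175132 2.36432644 7.55574001] tilt 0.033317244413379916 handle [ 480.57960707 -238.28617579  236.52396103]
```

View pics/s10.png

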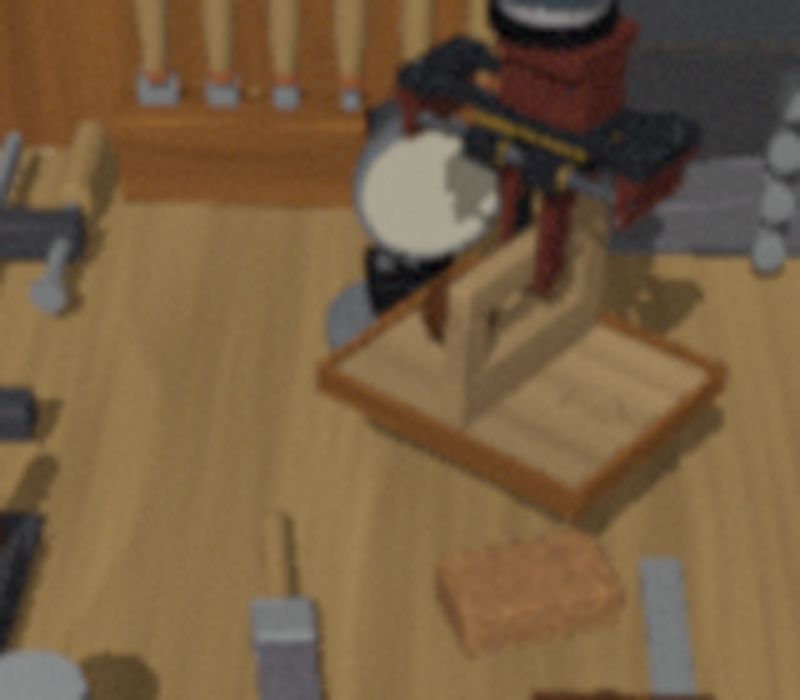

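Call:
{"method": "servo_tool", "body": {
  "moves": "0 0 0 0 0 -0.4; 0.001 0.001 0 0 0 -1.5; 0.002 0.003 0 0 0 -3.4; 0.004 0.004 0 0 0 -6; 0.006 0.007 0 0 0 -9.3; 0.009 0.009 0 0 0 -13.2; 0.012 0.012 0 0 0 -17.6; 0.016 0.014 0 0 0 -22.5"
}}

```text
t: 18.98
ee_pos: [494.0, -226.6, 192.5]
orientation: [-0.522, 1.923, -1.923]
ft_force: [-0.2, 0.4, -5.0]
width: 15.6
```

Call:
{"method": "servo_tool", "body": {
  "moves": "0.004 0.002 0 0 0 -5.3; 0.009 0.004 0 0 0 -10.9; 0.015 0.006 0 0 0 -16.6; 0.02 0.007 0 0 0 -22.5; 0.026 0.008 0 0 0 -28.4; 0.031 0.008 0 0 0 -34.1; 0.037 0.007 0 0 0 -39.7; 0.042 0.006 0 0 0 -45"
}}

```text
t: 19.98
ee_pos: [536.2, -220.7, 192.5]
orientation: [-0.269, -2.085, 2.085]
ft_force: [0.1, -0.2, -4.6]
width: 16.0
```

Call:
{"method": "servo_tool", "body": {
  "moves": "0.004 -0.001 0 0 0 -4.9; 0.008 -0.003 0 0 0 -9.3; 0.012 -0.005 0 0 0 -13.2; 0.015 -0.006 0 0 0 -16.5; 0.017 -0.007 0 0 0 -19.1; 0.018 -0.008 0 0 0 -21; 0.019 -0.009 0 0 0 -22.1; 0.019 -0.009 0 0 0 -22.5"
}}

```text
t: 20.98
ee_pos: [554.9, -229.9, 192.6]
orientation: [-0.619, -1.851, 1.851]
ft_force: [0.0, 0.6, -4.9]
width: 15.8
```

Call:
{"method": "servo_tool", "body": {
  "moves": "0 0 0 0 0 0; 0 0 0 0 0 0; 0 0 0 0 0 0; 0 0 0 0 0 0; 0 0 0 0 0 0; 0 0 0 0 0 0"
}}

```text
t: 21.72
ee_pos: [554.9, -229.9, 192.6]
orientation: [-0.618, -1.851, 1.851]
ft_force: [0.5, -0.2, -5.2]
width: 15.6
```

```bash
python3 look.py 11; python3 fit.py 11 -37 556 -230 132 1
```

```text
21.825 [ 554.90517074 -229.87884819  192.58733489] 16.076419154454538 [ 1.13359466  0.31877262 -4.29652754] [-0.41  0.4   1.69  0.    1.05  1.8 ] 53.05942118254397
fit [ 5.5811e+02 -2.3041e+02  1.3224e+02 -3.6780e+01  1.0000e-02 -7.0000e-02] 3758 rms 1.777646630069984
pocket [ 525.13287315 -274.4688175   167.18435996] err [ 2.03287315 -0.9688175   7.18435996] tilt 0.07325233388048341 handle [ 557.9780468  -230.4323544   236.23495363]
```

View pics/s11.png

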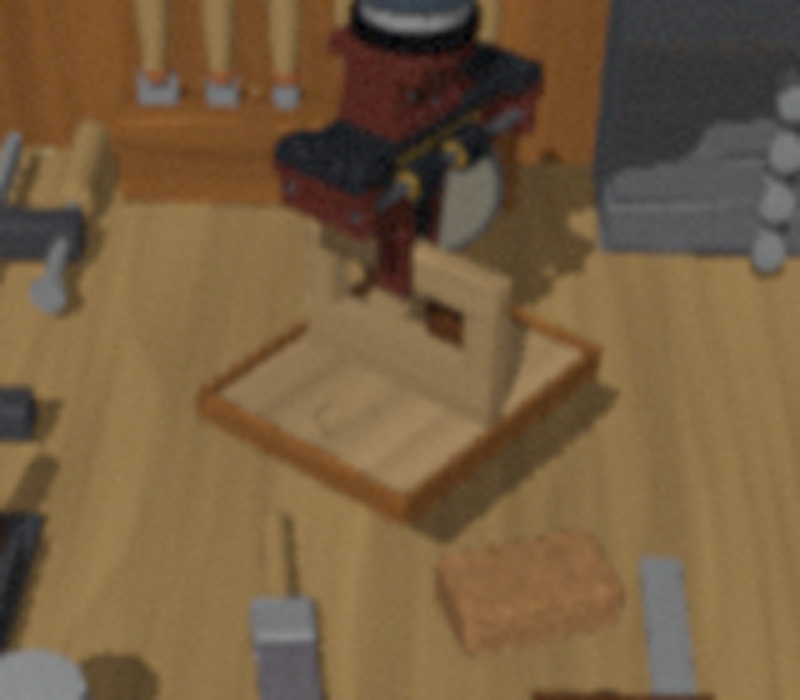

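The ball shows through the slot at about (445,320) in the crop. I'm turning back to square.

Call:
{"method": "servo_tool", "body": {
  "moves": "0 0 0 0 0 0.4; -0.001 0.001 0 0 0 1.7; -0.003 0.002 0 0 0 3.8; -0.005 0.003 0 0 0 6.6; -0.008 0.005 0 0 0 10; -0.012 0.007 0 0 0 13.9; -0.015 0.008 0 0 0 18.1; -0.019 0.009 0 0 0 22.5"
}}

```text
t: 22.82
ee_pos: [535.7, -220.8, 192.6]
orientation: [-0.26, -2.09, 2.09]
ft_force: [-0.4, 0.0, -4.9]
width: 15.6
```

Call:
{"method": "servo_tool", "body": {
  "moves": "-0.004 0.001 0 0 0 4.4; -0.008 0.001 0 0 0 8.6; -0.012 0.002 0 0 0 12.5; -0.015 0.002 0 0 0 15.9; -0.018 0.002 0 0 0 18.7; -0.02 0.001 0 0 0 20.8; -0.021 0.001 0 0 0 22.1; -0.021 0.001 0 0 0 22.5"
}}

```text
t: 23.82
ee_pos: [514.8, -219.8, 192.6]
orientation: [-0.152, 2.148, -2.148]
ft_force: [-0.6, -0.6, -4.9]
width: 15.8
```

Call:
{"method": "servo_tool", "body": {
  "moves": "0 0 0 0 0 0; 0 0 0 0 0 0; 0 0 0 0 0 0; 0 0 0 0 0 0; 0 0 0 0 0 0; 0 0 0 0 0 0; 0 0 0 0 0 0; 0 0 0 0 0 0"
}}

```text
t: 24.82
ee_pos: [514.9, -219.9, 192.6]
orientation: [-0.151, 2.148, -2.148]
ft_force: [0.4, -0.5, -4.6]
width: 15.6
```

```bash
python3 look.py 12; python3 fit.py 12 8 516 -220 132 1
python3 - <<'E'
from h import *
d=load("s12.npz");cv2.imwrite("pics/s12full.png",d["pixels"][:,:,::-1])
E
```

```text
24.925 [ 514.8918852  -219.88145032  192.56647656] 15.910569624682621 [-0.85322134  0.39859737 -4.5634502 ] [-0.42  0.34  1.78 -0.    1.02  1.01] 98.06269623773318
fit [ 5.1766e+02 -2.1912e+02  1.3236e+02  8.1300e+00  8.0000e-02  7.0000e-02] 3834 rms 1.8109832468689582
pocket [ 525.48500861 -273.61216179  167.27098297] err [ 2.38500861 -0.11216179  7.27098297] tilt 0.10918326997928554 handle [ 517.78991542 -219.26421487  236.35850866]
```

View pics/s12.png

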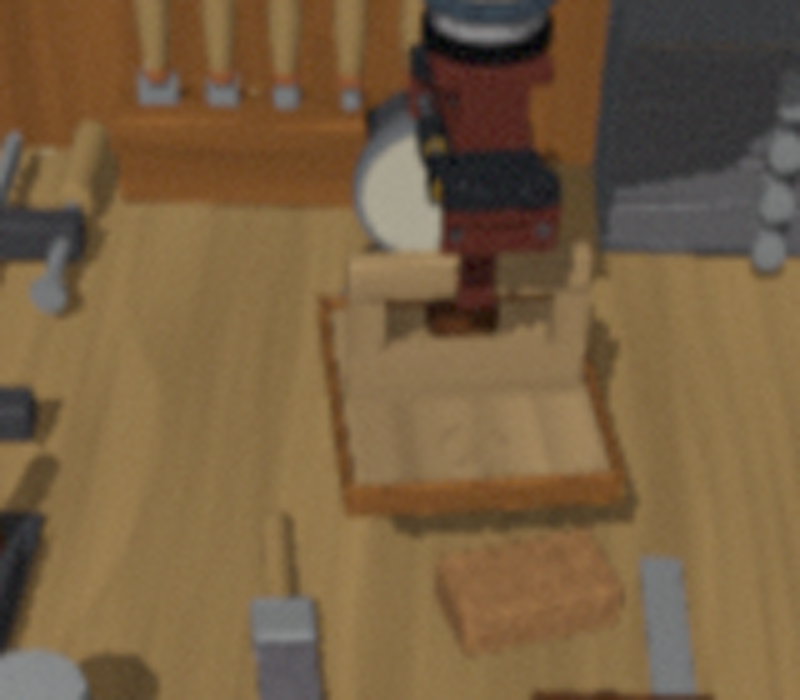

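View pics/s12full.png

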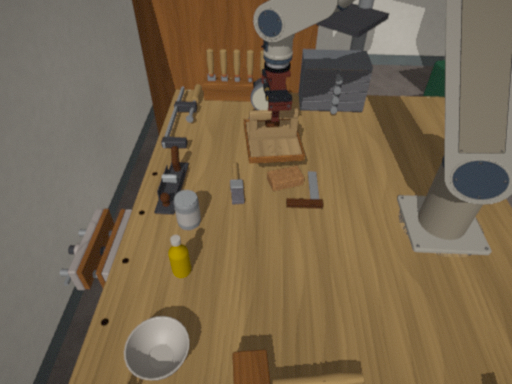

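```bash
python3 -c "
from workcell import ctrl
print(ctrl.close_job())"
```

```text
the job is handed in; nothing more can be done
None
```

I gripped the tray by its handle and lifted it level. I carried it square to the lamp, turned it about 45° anticlockwise about the ball and paused, then 45° clockwise and paused. It is back square and held in the air. The job was handed in at about 25 s, and no verdict came back.

**Last checks:**
- **Handle:** 8.1° measured against 8.2° for square across the beam, with tilt about 0.1°.
- **Ball pocket:** about 2–3 mm sideways from the viewing place. At the last look the ball was seen in its place through the hand slot, though mostly hidden by the handle.
- **Grip:** opening about 16 mm, carrying about 4.6–5 N.
- **Bench:** the lamp and the other things look unmoved in the last side picture.

**What disagreed:**
- **Gripper height:** the camera showed the real gripper about 40 mm higher than the reported TCP height. My first close was empty, just above the rail, with no contact. I went about 38 mm lower and it gripped.
- **Tray height:** the depth fit read about 7.6 mm too high even with the tray on the bench. With that offset removed, the ball is at about 160 mm, which is lens height and agrees with how far I lifted.

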